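Hold the plier rail in its jig for the end cap

TASK

Be my third hand while I screw the end cap onto the new plier rail: lay the black rail on the jig bed, standing on its narrow face as it does now and flush along the blue fence with its end still short of the white sprung stop, then slide it along the fence so that its end pushes the stop back until the red pointer is in the green zone. Finish holding it there, pressing steadily with the rail flat and flush: do not let go, and on the way never ram the stop back to the end of its travel. Leave the bare aluminium rail and the other things on the bench where they are.

Things in the scene. Friction and masses are not known exactly. Their poses are not given: they have to be found in the camera images.
- jig: Fixed jig, pose varies. Grey bed 120 mm (jig x) by 275 mm (jig y, -130 to +145), 12 mm thick; origin at bench level, z up. Blue fence along its +x side, white sprung stop at the +y end, behind it a fixed dark spring housing 46 mm high from y = +123. A white strip beside the stop (+x side) carries the green zone. A rail flush along the fence has its centre at jig x = +7.5 mm, z = 32 mm.
- fence_face (a point): Middle of the working face of the blue fence (at jig x +20, y -30, z 17 mm). The face looks to jig -x. The fence is 14 mm thick, 180 mm long (along jig y) and stands 10 mm above the bed, its top 22 mm above the bench. Axes as the jig's.
- stop (a joint): Travel of the white sprung stop, m: 0 at rest, grows as it is pushed along jig +y, ends at 0.030 (rammed; more than 0.028 counts as rammed). The spring takes 350 N/m, without preload. The red pointer lies in the green zone from 0.010 to 0.022 (3.5 to 7.7 N). The stop springs back when let go.
- rail_center (a point): Centre of the black rail: a loose aluminium box section 160 mm long (its own x), 25 mm wide (own y), 40 mm high (own z, up), 0.18 to 0.35 kg; the centre is 20 mm above its underside. It lies on the bench to the left or the right of the jig. Either end may go to the stop.
- rail: The same black rail; origin at the centre of its underside, same axes.
- stop_face (a point): Point on the working face of the white stop, which the rail's end meets: at jig x 0, y +75, z 32 mm at rest; it moves with the stop. The face looks to jig -y and is 56 mm wide, the block is 14 mm thick, its top 49 mm above the bench. Axes as the jig's.
- spare_center (a point): Centre of the bare aluminium rail, same size as the black one, on the other side of the jig: leave it alone.
- driver: Screwdriver with a red handle on the bench beyond the jig: leave it alone.
- pliers: Pliers with blue handles: leave alone.
- case: Blue spectacle case, 70 x 160 x 34 mm: leave alone.
- cleaner: Clear cleaner bottle with blue cap, 140 mm high: leave alone.
- screwjar: Small glass jar, 55 mm high: leave alone.
- lensbin: White open box of lenses, 130 x 170 x 70 mm: leave alone.
Mind the look-alikes: they are no part of the job. There is more than one size of the rail; the job needs the middle-sized.

How it is judged:
On the way, in this order (a step that is already met when the one before it is completed fails the run):
1. the black rail is on the jig bed, flush along the blue fence, its end short of the stop (x of rail_center in the frame of jig between 0.005 and 0.0105 m and z of rail_center in the frame of jig between 0.029 and 0.0345 m and angle between the x axis of rail_center and the y axis of jig, either way round below 0.035 rad and angle between the z axis of rail_center and the z axis of jig, either way round below 0.06 rad and y of rail_center in the frame of jig between -0.09 and -0.006 m and value of joint stop below 0.003 m and contact force between rail and stop below 0.3 N), for 0.2 s.
2. the rail, flush along the fence, presses the stop back into the green zone, held by the robot (x of rail_center in the frame of jig between 0.005 and 0.0105 m and z of rail_center in the frame of jig between 0.029 and 0.0345 m and angle between the x axis of rail_center and the y axis of jig, either way round below 0.035 rad and angle between the z axis of rail_center and the z axis of jig, either way round below 0.06 rad and value of joint stop between 0.01 and 0.022 m and contact force between rail and stop between 2 and 10 N and contact force between the arm and stop below 0.3 N and contact force between any of the fingers, the arm and rail above 1 N), for 0.5 s.
At the end, for the whole second after the job is handed in: The black rail stands flat on the jig bed (height within 3 mm), within 2.5 mm and 2 degrees of flush along the fence; its end, not the robot itself, presses the stop back 10 to 22 mm (3.5 to 7.7 N); the robot still presses the rail, which is still (all of step 2 and linear speed of rail below 0.01 m/s); the arm keeps its last pose, push and grip.
It fails at once if the stop is rammed to the end of its travel (value of joint stop above 0.028 m).
It fails at once if a bystander is moved more than 30 mm (distance of any of spare_center, driver, pliers, case, cleaner, screwjar, lensbin from where it was at the start of the episode above 0.03 m).
It also fails if it takes over 45 s, if anything falls off the work surface, if the arm or the gripper's body presses on something with over 40 N, if the wrist force passes 120 N, or if a joint passes its speed limit or range.

ROBOT

A 6-joint arm with a two-finger parallel gripper is mounted at the origin on the work surface. World frame = base frame: x ahead of the robot, y to its left, z up, the work surface at z = 0. Lengths are in m, angles in rad, forces in N, time in s.
With the tool pointing down it reaches from about 0.375 to 0.925 m from the base axis. Payload 5.7 kg.
Tool frame: the origin (TCP) lies at the very end of the fingers, on their centre line; the grasp point (between the pads) lies 19 mm behind it; z points along the fingers, x is the direction in which the jaws open and shut, and the axes are right-handed (so a half turn about z gives the same grasp; the last joint's range is limited). The gripper opens to 85 mm and grips with 20 to 120 N. Pads are 22 mm wide; open, the fingers measure 114 mm over their backs; the gripper's body (76 mm by 85 mm) begins 54 mm behind the grasp point. The pads swing forward as they close: fully open they stand 13 mm farther back than shut.
Start: joints at [1.138, 0.359, 1.51, -0, 1.272, -0.115], TCP at [0.187, 0.57, 0.231] pointing down, gripper open.
Joint ranges: [-2.97, 2.97], [-1.01, 2.36], [0.21, 2.38], [-0.96, 4.11], [0.2, 2.71], [-2.98, 2.98]. Speed limits (rad/s): [2.39, 2.39, 3.14, 3.14, 3.14, 3.14].

INTERFACE

Orientations are given as a rotation vector (axis times angle).
In Python, from cell import ctrl, cams gives the robot as it stands.
- The arm moves only by the shell command python3 -m crank 'ROWS' [FORCE]. ROWS is JSON, a list of rows, each an object with "grip": the closure, from 0 (fully open) to 1 (shut); "delta_pos": the shift along the world's x, y, z in mm, a list of three; "rot": the turn, a rotation vector about the world's x, y, z in rad, a list of three. In form: [{"grip": grip, "delta_pos": [x, y, z], "rot": [ax, ay, az]}, ...]. A call has exactly 10 rows; each row is the pose to reach, as a shift and turn from the pose commanded when the call began; what a row does not reach only later rows make up. A row lasts 1/8 s, in which the tool goes at most 62.5 mm and 10.7 degrees, less where a joint would pass 70% of its speed; a pose out of reach is approached as far as the arm can. A call with a gripper value outside its range is refused whole. The fingers move at their own pace and stop on an object; FORCE is the grip in N (left out, the last holds). Time passes only in rows, so rows that repeat a pose let the fingers close, or fill a call up. It gives the time, the measured TCP pose, the force and the opening at its end, in the units of the state.
- ctrl.get_state(): the state, without advancing time (a new reading comes with each control period).
- cams.capture(name): name is "scene" or "top" or "wrist"; returns (picture, depth): 384x512x3 uint8, red, green, blue; 384x512 float32, m along the optical axis (not along the pixel's ray), 0 where there is no reading.
- cams.camera_info(name): a dict with "fx", "fy", "cx", "cy" (pixels), "R" (3x3) and "t" (3): a world point X has camera coordinates R X + t. Camera axes: x right, y down, z forward; pixel columns grow to the right and rows downward; lengths in m; the calibration is good to about 2 mm. A picture is of the moment at which its call begins: read the wrist's pose just before it. camera_info takes no time and is no camera call; for the wrist camera it gives the pose at the moment of the call.
- ctrl.close_job(): hands the job in, once; it reports no verdict.
The state is a dict: "t": time; "q": joint angles; "joint_vel": joint speeds; "joint_torque": joint torques, N m; "eef_pos": TCP position; "orientation": TCP orientation; "wrist_force": force on the tool from outside, world axes, zero at the start; "moment": the same for the moment, N m; "opening": finger opening in m.
Only numpy, scipy, OpenCV 4.12 (cv2) and the standard library are available. Lean on these libraries where they do the work, as an engineer would, in place of code of your own. Each camera call takes 0.05 s, during which the arm holds its last target.

## Working session

There is one attempt and no reset: what is moved stays moved. The work goes in short steps, Python scripts to look and compute and a shell command to move; the robot and the scene stay as the last step left them, time stands still between calls to the robot, and variables do not carry over. Pictures are saved under pics/ and viewed, and the job is handed in when it is done.

```bash
ls; mkdir -p pics; python3 - <<'E'
from cell import ctrl,cams
import cv2,numpy as np
print(ctrl.get_state())
for n in("scene","top"):
    p,d=cams.capture(n); cv2.imwrite(f"pics/{n}0.png",cv2.cvtColor(p,cv2.COLOR_RGB2BGR)); np.savez(f"{n}0.npz",p=p,d=d)
    print(n,cams.camera_info(n))
E
```

```text
pics
{'t': 0.0, 'q': array([ 1.13790788e+00,  3.59506791e-01,  1.51145669e+00,  2.14089054e-05,
        1.27253676e+00, -1.15125649e-01]), 'joint_vel': array([-3.64689829e-05,  6.33852483e-04,  8.64225754e-05,  8.12826924e-04,
       -4.91797171e-04, -1.60707632e-03]), 'joint_torque': array([-4.12294412e-04, -5.27614152e+01, -2.78619629e+01, -5.32385366e-04,
        1.32030307e-02, -1.59262009e-05]), 'eef_pos': array([0.18718161, 0.56931179, 0.23044332]), 'orientation': array([ 2.54418795,  1.84145388, -0.00262804]), 'wrist_force': array([ 0.20964994,  0.02585612, -0.2778528 ]), 'moment': array([-0.01266244,  0.01220762,  0.00230593]), 'opening': 0.08531587795314521}
scene {'fx': 481.36173894162107, 'fy': 481.36173894162107, 'cx': 263.884882631415, 'cy': 187.4045690279179, 'R': array([[ 0.78640021,  0.61733402,  0.02175803],
       [ 0.36303466, -0.43338506, -0.82485346],
       [-0.4997805 ,  0.65656385, -0.56492775]]), 't': array([-0.39266609, -0.16054219,  1.66623984])}
top {'fx': 384.8701438432844, 'fy': 384.8701438432844, 'cx': 256.83936929535656, 'cy': 198.1079412647264, 'R': array([[ 0.01571968, -0.99966366, -0.0206266 ],
       [-0.99862553, -0.0146651 , -0.05031878],
       [ 0.04999936,  0.02138925, -0.99852019]]), 't': array([-0.01779757,  0.54615103,  1.19638055])}
```

View pics/scene0.png

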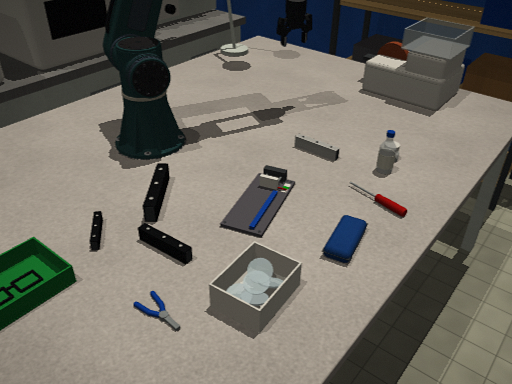

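View pics/top0.png

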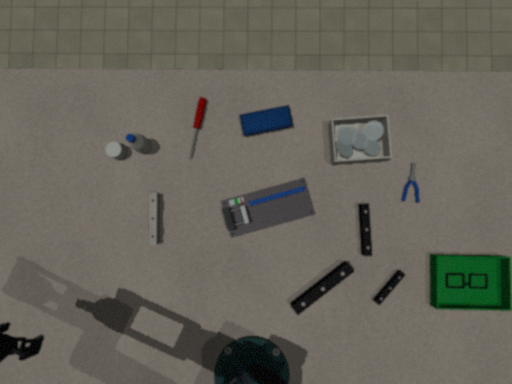

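The scene shows the jig with its blue fence (top image, about 268,207) and the bare rail at (154,218). There are three black rails: large at (322,287), middle at (365,229) and small at (389,287). I'll measure them and take a close crop.

```bash
cat > h.py <<'E'
import numpy as np,cv2
from cell import ctrl,cams
def pts(n,d,ci=None):
    ci=ci or cams.camera_info(n)
    v,u=np.mgrid[:d.shape[0],:d.shape[1]]
    c=np.stack([(u-ci['cx'])/ci['fx']*d,(v-ci['cy'])/ci['fy']*d,d],-1)
    return (c-ci['t'])@ci['R']
E
python3 - <<'E'
from h import *
z=np.load('top0.npz');p,d=z['p'],z['d'];P=pts('top',d)
dark=((p.max(2)<75)&(P[...,2]>0.006)).astype(np.uint8)
n,l,s,c=cv2.connectedComponentsWithStats(dark)
for i in range(1,n):
    if s[i,4]<60: continue
    q=P[l==i]; top=q[q[:,2]>np.percentile(q[:,2],50)-0.008]
    r=cv2.minAreaRect((top[:,:2]*1000).astype(np.float32)); print(c[i].round(),s[i,4],np.percentile(q[:,2],[10,50,90]).round(3),r)
cv2.imwrite('pics/crop0.png',cv2.cvtColor(cv2.resize(p[150:330,190:430],None,fx=3.2,fy=3.2,interpolation=cv2.INTER_CUBIC),cv2.COLOR_RGB2BGR))
for u,v in[(365,229),(365,205),(365,254),(268,215),(237,215),(154,218)]: print(u,v,P[v,u].round(4))
E
```

```text
[267. 122.] 461 [0.021 0.03  0.035] ((662.3412475585938, -61.11900329589844), (333.83001708984375, 159.1376495361328), 12.326028823852539)
[370. 128.] 332 [0.021 0.043 0.06 ] ((668.1409301757812, -201.1263885498047), (165.1949005126953, 464.2322692871094), 28.130475997924805)
[347. 153.] 214 [0.015 0.036 0.054] ((658.0143432617188, -181.80308532714844), (177.84027099609375, 415.5564270019531), 26.447011947631836)
[145. 146.] 153 [0.02  0.058 0.086] ((703.4834594726562, 338.5960998535156), (18.27939796447754, 47.58390808105469), 73.44931030273438)
[122. 153.] 93 [0.011 0.026 0.041] ((684.3263549804688, 418.54022216796875), (20.520599365234375, 47.89678192138672), 73.01689910888672)
[269. 209.] 2550 [0.009 0.012 0.017] ((517.8133544921875, -42.108673095703125), (117.38925170898438, 274.6051025390625), 16.86395835876465)
[158. 218.] 131 [0.008 0.019 0.031] ((447.1127624511719, 148.35520935058594), (344.6235656738281, 149.20849609375), 78.49876403808594)
[365. 229.] 553 [0.02  0.039 0.043] ((444.8165283203125, -197.4331817626953), (156.23239135742188, 317.87677001953125), 3.8512716293334
[... 315 characters left out ...]
02.841796875, -249.64297485351562), (443.1044921875, 121.96746063232422), 53.4310302734375)
[466. 281.] 307 [0.007 0.011 0.014] ((368.5543518066406, -376.5767517089844), (717.9187622070312, 72.93802642822266), 76.82797241210938)
[ 18. 345.] 903 [0.267 0.33  0.372] ((311.4754943847656, 254.79901123046875), (79.59879302978516, 672.38623046875), 24.253559112548828)
[251. 363.] 2924 [0.011 0.049 0.285] ((234.35494995117188, -56.49787902832031), (178.891845703125, 472.0232238769531), 74.04525756835938)
365 229 [ 0.4558 -0.3402  0.0427]
365 205 [ 0.5288 -0.3408  0.0398]
365 254 [ 0.3802 -0.3405  0.042 ]
268 215 [ 0.4939 -0.0454  0.008 ]
237 215 [0.4924 0.0522 0.0099]
154 218 [0.4789 0.3068 0.0377]
```

View pics/crop0.png

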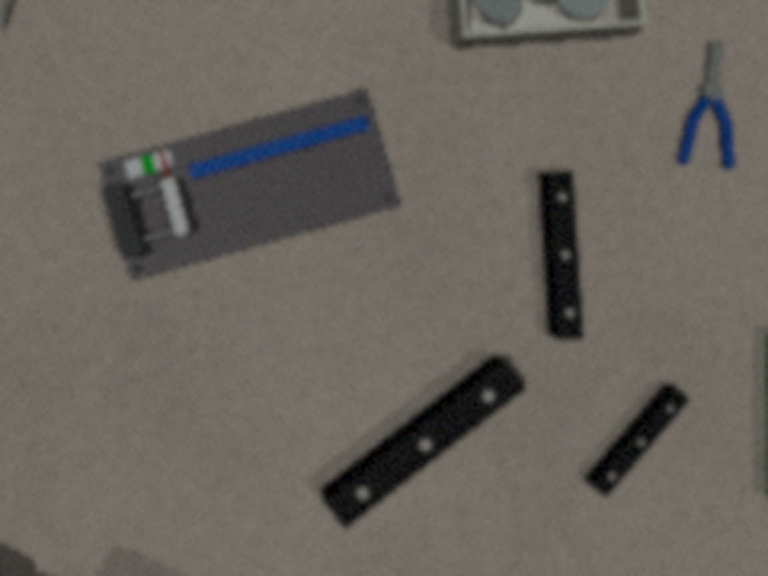

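The choice is the middle black rail at top pixel (365,229): about 157 mm long, with its top at about 40 mm. The large rail (322,287) has its top at 54 mm and the small one (389,287) at 31 mm, so neither matches. The bare rail at (154,218) stays where it is. First I'll go above the jig to look.

```bash
python3 -m crank '[{"grip":0,"delta_pos":[28,-60,20],"rot":[0,0,-0.1]},{"grip":0,"delta_pos":[56,-120,40],"rot":[0,0,-0.2]},{"grip":0,"delta_pos":[84,-180,60],"rot":[0,0,-0.3]},{"grip":0,"delta_pos":[112,-240,80],"rot":[0,0,-0.4]},{"grip":0,"delta_pos":[140,-300,100],"rot":[0,0,-0.5]},{"grip":0,"delta_pos":[168,-360,120],"rot":[0,0,-0.6]},{"grip":0,"delta_pos":[196,-420,120],"rot":[0,0,-0.7]},{"grip":0,"delta_pos":[224,-480,120],"rot":[0,0,-0.8]},{"grip":0,"delta_pos":[252,-540,120],"rot":[0,0,-0.9]},{"grip":0,"delta_pos":[280,-600,120],"rot":[0,0,-0.98]}]' && python3 - <<'E'
from h import *
import pickle
s=ctrl.get_state();ci=cams.camera_info('wrist');p,d=cams.capture('wrist');pickle.dump((s,ci,p,d),open('w1.pkl','wb'))
cv2.imwrite('pics/w1.png',cv2.cvtColor(p,cv2.COLOR_RGB2BGR));print(s['t'],s['eef_pos'],s['orientation'],s['joint_vel'].round(2),s['q']);print(ci)
E
```

```text
t: 1.35
eef_pos: [0.4452, 0.0165, 0.3509]
orientation: [-3.113, -0.423, -0.0]
wrist_force: [0.9, 1.1, -0.0]
opening: 0.0855
1.35 [0.44516988 0.01651211 0.35089073] [-3.11279646e+00 -4.22544427e-01 -4.52867023e-04] [-1.02  0.28 -0.29  0.    0.01 -0.39] [-1.18479262e-01  3.16445076e-02  1.63624098e+00  3.13909906e-04
  1.47349024e+00 -3.88349023e-01]
{'fx': 312.21157015487194, 'fy': 312.21157015487194, 'cx': 255.97198420943252, 'cy': 189.30945121713188, 'R': array([[ 9.63707581e-01,  2.66959980e-01, -2.58819499e-04],
       [ 2.53180492e-01, -9.13656240e-01,  3.18012443e-01],
       [ 8.46601233e-02, -3.06536530e-01, -9.48086504e-01]]), 't': array([-0.4337841 , -0.17636833,  0.46106972])}
```

View pics/w1.png

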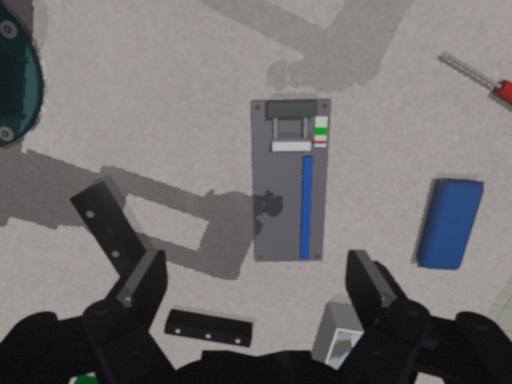

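The wrist image shows the jig upright, fence at (307,205), stop face at about row 146, and the middle rail at the bottom (209,328). I'll capture again with the arm settled and fit the jig pose.

```bash
cat > jig.py <<'E'
from h import *
import pickle,sys
for k in range(3):
    s=ctrl.get_state();ci=cams.camera_info('wrist');p,d=cams.capture('wrist')
pickle.dump((s,ci,p,d),open('w2.pkl','wb'))
cv2.imwrite('pics/w2.png',cv2.cvtColor(p,cv2.COLOR_RGB2BGR));print(s['t'],s['eef_pos'],s['joint_vel'].round(2))
def plane(z):
    v,u=np.mgrid[:384,:512]
    r=np.stack([(u-ci['cx'])/ci['fx'],(v-ci['cy'])/ci['fy'],np.ones(u.shape)],-1)@ci['R']
    C=-ci['R'].T@ci['t']; return C+r*((z-C[2])/r[...,2])[...,None]
h=cv2.cvtColor(p,cv2.COLOR_RGB2HSV)
blue=((h[...,0]>105)&(h[...,0]<130)&(h[...,1]>150)).astype(np.uint8)
blue[:,:280]=0;blue[:,335:]=0;blue[280:]=0
n,l,st,c=cv2.connectedComponentsWithStats(blue);i=1+st[1:,4].argmax();m=l==i
P=plane(0.022)[m][:,:2];D=pts('wrist',d,ci)
print('fence blob',st[i],c[i],'z',np.median(D[m][:,2]))
def rect(P):
    r=cv2.minAreaRect((P*1000).astype(np.float32));b=cv2.boxPoints(r);return r,b.round(1)
print(rect(P))
w=P-P.mean(0);e=np.linalg.svd(w,full_matrices=0)[2][0];e*=np.sign(e[1]);print('jig y dir',e,'a deg',np.degrees(np.arctan2(-e[0],e[1])))
# bed
bed=((h[...,1]<60)&(h[...,2]>40)&(h[...,2]<95)).astype(np.uint8)
print('px',p[200,270],p[60,200],p[148,290],p[300,200])
E
python3 jig.py
```

```text
1.5 [0.44557696 0.01575657 0.35038643] [ 0.07 -0.02  0.03  0.03  0.02  0.01]
fence blob [301 156  11 102 817] [306.10281518 205.88861689] z 0.02176583794667483
(((553.0648803710938, -68.64383697509766), (13.121198654174805, 176.58152770996094), 16.557754516601562), array([[ 521.6,   14.1],
       [ 571.9, -155.1],
       [ 584.5, -151.4],
       [ 534.2,   17.9]], dtype=float32))
jig y dir [-0.28494921  0.95854262] a deg 16.555812807397114
px [60 58 62] [159 153 150] [178 178 176] [155 149 146]
```

```bash
python3 - <<'E'
from h import *
import pickle
s,ci,p,d=pickle.load(open('w2.pkl','rb'))
D=pts('wrist',d,ci);print(p[318:340:4,210].tolist())
m=((p.max(2)<70)&(D[...,2]>0.035)&(D[...,2]<0.046));m[:295]=0;m[:,:150]=0;m[:,265:]=0;m[350:]=0
n,l,st,c=cv2.connectedComponentsWithStats(m.astype(np.uint8));i=1+st[1:,4].argmax();print(st[i])
q=D[l==i];print(cv2.minAreaRect((q[:,:2]*1000).astype(np.float32)),np.median(q[:,2]))
z=np.load('top0.npz');P=pts('top',z['d']);pp=z['p'];m=((pp.max(2)<75)&(P[...,2]>0.033));m[:195]=0;m[262:]=0;m[:,:350]=0;m[:,380:]=0
q=P[m];r=cv2.minAreaRect((q[:,:2]*1000).astype(np.float32));print('top',r,np.median(q[:,2]))
s=cv2.resize(p[270:384,130:300],None,fx=4,fy=4);cv2.imwrite('pics/c2.png',cv2.cvtColor(s,cv2.COLOR_RGB2BGR))
E
```

```text
[[29, 28, 27], [28, 27, 26], [25, 24, 25], [28, 28, 29], [83, 82, 82], [46, 45, 47]]
[165 321  87  26 941]
((454.1466064453125, -341.946533203125), (156.00454711914062, 25.790904998779297), 3.990753650665283) 0.039642909765715106
top ((444.8165283203125, -197.4331817626953), (156.23239135742188, 317.87677001953125), 3.851271629333496) 0.039904318207382945
```

View pics/c2.png

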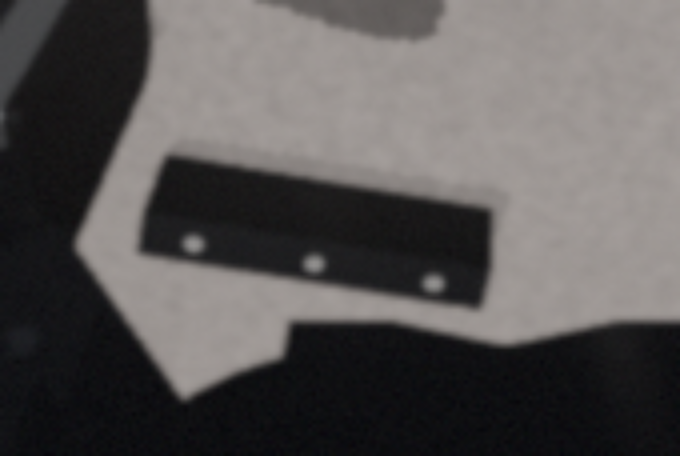

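The rail is at (0.454,-0.342), 4.0° off world x. Jig: origin (0.5186,-0.0476), yaw 16.56°. Next I'll go above the rail with the jaws turned across it.

```bash
python3 -m crank '[{"grip":0,"delta_pos":[1,-45,-20],"rot":[0,0,0.17]},{"grip":0,"delta_pos":[2,-90,-45],"rot":[0,0,0.34]},{"grip":0,"delta_pos":[3,-135,-70],"rot":[0,0,0.51]},{"grip":0,"delta_pos":[4,-180,-95],"rot":[0,0,0.68]},{"grip":0,"delta_pos":[5,-225,-120],"rot":[0,0,0.85]},{"grip":0,"delta_pos":[6,-270,-145],"rot":[0,0,1.02]},{"grip":0,"delta_pos":[7,-315,-170],"rot":[0,0,1.19]},{"grip":0,"delta_pos":[8,-358,-200],"rot":[0,0,1.37]},{"grip":0,"delta_pos":[8.5,-358,-230],"rot":[0,0,1.37]},{"grip":0,"delta_pos":[8.5,-358,-230],"rot":[0,0,1.37]}]' && python3 - <<'E'
from h import *
import pickle
for k in range(2): s=ctrl.get_state();ci=cams.camera_info('wrist');p,d=cams.capture('wrist')
cv2.imwrite('pics/w3.png',cv2.cvtColor(p,cv2.COLOR_RGB2BGR));print(s['t'],s['eef_pos'],s['orientation'],s['wrist_force'],s['q'])
D=pts('wrist',d,ci);m=((p.max(2)<70)&(D[...,2]>0.034)&(D[...,2]<0.046))
n,l,st,c=cv2.connectedComponentsWithStats(m.astype(np.uint8))
for i in range(1,n):
    if st[i,4]>300: q=D[l==i];print(st[i],cv2.minAreaRect((q[:,:2]*1000).astype(np.float32)),np.median(q[:,2]))
E
```

```text
t: 2.8
eef_pos: [0.4521, -0.3364, 0.1186]
orientation: [-2.134, -2.297, -0.001]
wrist_force: [-0.3, -0.2, 1.2]
opening: 0.0851
2.85 [ 0.4530259  -0.33713948  0.1202023 ] [-2.13551830e+00 -2.29954548e+00 -5.06679154e-04] [-0.0038954  -0.63580217 -0.31473965] [-7.62273551e-01  4.33804251e-01  1.70584312e+00  3.26910238e-04
  1.00533433e+00 -2.40718016e+00]
[ 228   88   36  199 5628] ((453.5773620605469, -344.07855224609375), (159.21434020996094, 24.607009887695312), 3.4952051639556885) 0.03958414352811101
```

View pics/w3.png

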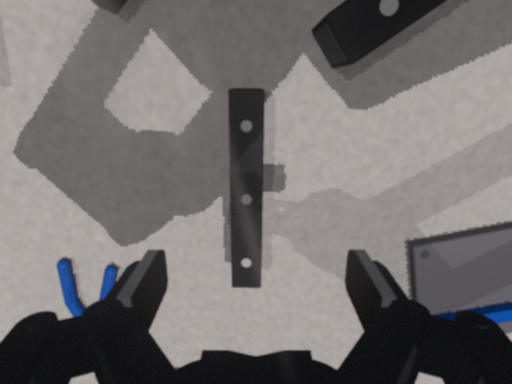

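The rail lies between the fingers in the wrist view (246,190). It needs a 7 mm shift in y, then down to TCP 14 mm and close.

```bash
python3 -m crank '[{"grip":0,"delta_pos":[0.5,-7,-20],"rot":[0,0,-0.008]},{"grip":0,"delta_pos":[0.5,-7,-50],"rot":[0,0,-0.008]},{"grip":0,"delta_pos":[0.5,-7,-80],"rot":[0,0,-0.008]},{"grip":0,"delta_pos":[0.5,-7,-98],"rot":[0,0,-0.008]},{"grip":0,"delta_pos":[0.5,-7,-106],"rot":[0,0,-0.008]},{"grip":0,"delta_pos":[0.5,-7,-106],"rot":[0,0,-0.008]},{"grip":0.5,"delta_pos":[0.5,-7,-106],"rot":[0,0,-0.008]},{"grip":1,"delta_pos":[0.5,-7,-106],"rot":[0,0,-0.008]},{"grip":1,"delta_pos":[0.5,-7,-106],"rot":[0,0,-0.008]},{"grip":1,"delta_pos":[0.5,-7,-106],"rot":[0,0,-0.008]}]' 60 && python3 - <<'E'
from h import *
s=ctrl.get_state();p,d=cams.capture('wrist')
cv2.imwrite('pics/w4.png',cv2.cvtColor(p,cv2.COLOR_RGB2BGR));print(s['t'],s['eef_pos'],s['orientation'],s['wrist_force'],s['opening'])
E
```

```text
t: 4.15
eef_pos: [0.4541, -0.3468, 0.0154]
orientation: [2.149, 2.291, -0.0]
wrist_force: [-1.1, -0.2, 5.5]
opening: 0.0239
4.15 [ 0.45406473 -0.34680875  0.01539905] [ 2.14853528e+00  2.29082290e+00 -8.59871683e-05] [-1.08852493 -0.15459932  5.52850911] 0.023942025106279095
```

View pics/w4.png

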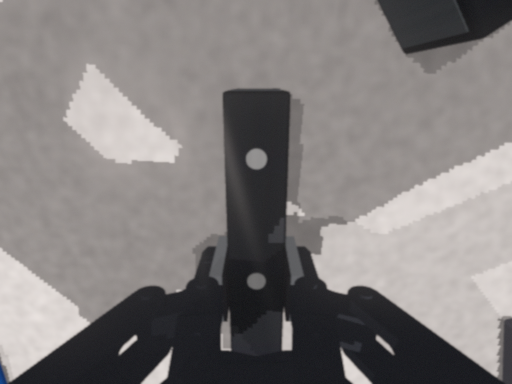

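Gripped, with a 24 mm opening. Next I'll lift, turn -77.1° and carry it over the jig.

```bash
python3 -m crank '[{"grip":1,"delta_pos":[0,0,25],"rot":[0,0,0]},{"grip":1,"delta_pos":[0,0,60],"rot":[0,0,0]},{"grip":1,"delta_pos":[5,10,95],"rot":[0,0,-0.1]},{"grip":1,"delta_pos":[15,45,110],"rot":[0,0,-0.27]},{"grip":1,"delta_pos":[27,85,110],"rot":[0,0,-0.44]},{"grip":1,"delta_pos":[38,125,110],"rot":[0,0,-0.61]},{"grip":1,"delta_pos":[50,165,110],"rot":[0,0,-0.78]},{"grip":1,"delta_pos":[60,200,110],"rot":[0,0,-0.95]},{"grip":1,"delta_pos":[70,235,110],"rot":[0,0,-1.12]},{"grip":1,"delta_pos":[78,261,110],"rot":[0,0,-1.29]}]' 60 && python3 -m crank '[{"grip":1,"delta_pos":[0.8,0.7,-10],"rot":[0,0,-0.055]},{"grip":1,"delta_pos":[0.8,0.7,-20],"rot":[0,0,-0.055]},{"grip":1,"delta_pos":[0.8,0.7,-30],"rot":[0,0,-0.055]},{"grip":1,"delta_pos":[0.8,0.7,-40],"rot":[0,0,-0.055]},{"grip":1,"delta_pos":[0.8,0.7,-50],"rot":[0,0,-0.055]},{"grip":1,"delta_pos":[0.8,0.7,-60],"rot":[0,0,-0.055]},{"grip":1,"delta_pos":[0.8,0.7,-60],"rot":[0,0,-0.055]},{"grip":1,"delta_pos":[0.8,0.7,-60],"rot":[0,0,-0.055]},{"grip":1,"delta_pos":[0.8,0.7,-60],"rot":[0,0,-0.055]},{"grip":1,"delta_pos":[0.8,0.7,-60],"rot":[0,0,-0.055]}]' 60 && python3 - <<'E'
from h import *
import pickle
for k in range(2): s=ctrl.get_state();ci=cams.camera_info('wrist');p,d=cams.capture('wrist')
pickle.dump((s,ci,p,d),open('w5.pkl','wb'))
cv2.imwrite('pics/w5.png',cv2.cvtColor(p,cv2.COLOR_RGB2BGR));o=s['orientation'];print(s['t'],s['eef_pos'],o,2*np.degrees(np.arctan2(o[1],o[0])),s['wrist_force'],s['moment'],s['opening'])
p,d=cams.capture('scene');cv2.imwrite('pics/s5.png',cv2.cvtColor(cv2.resize(p[120:280,180:380],None,fx=4,fy=3.7),cv2.COLOR_RGB2BGR))
E
```

```text
t: 5.45
eef_pos: [0.5314, -0.0838, 0.1243]
orientation: [-3.096, -0.531, 0.002]
wrist_force: [0.4, -0.9, -2.0]
opening: 0.0241
t: 6.7
eef_pos: [0.5329, -0.0849, 0.0652]
orientation: [3.108, 0.454, 0.001]
wrist_force: [-0.4, -1.0, -3.5]
opening: 0.0243
6.75 [ 0.53282876 -0.0848321   0.06515172] [3.10834017e+00 4.54077729e-01 6.57275263e-04] 16.62237765284428 [-0.61940422 -0.08551398 -2.74790999] [0.00325275 0.01776136 0.02383344] 0.023972882074991028
```

View pics/w5.png

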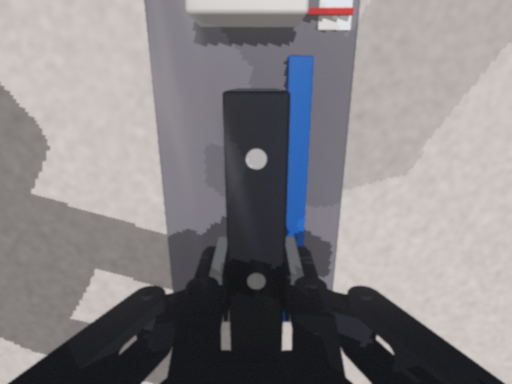

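View pics/s5.png

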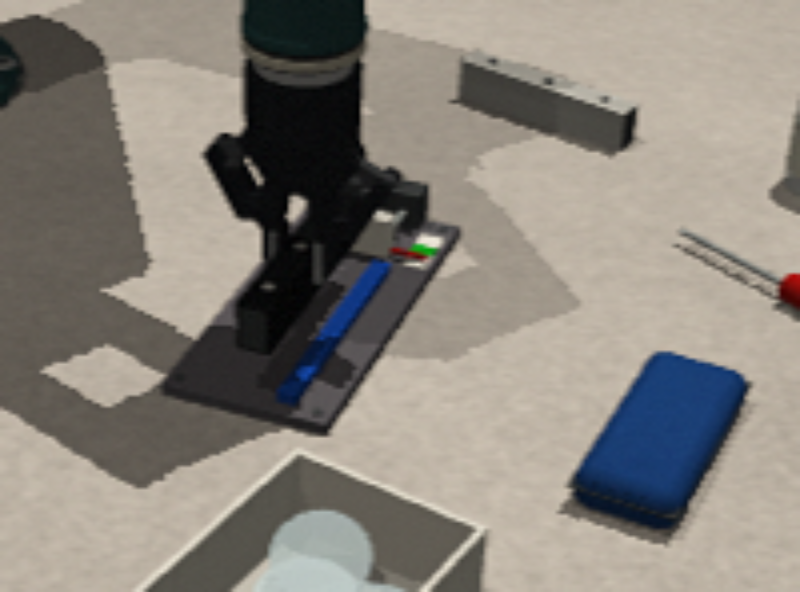

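The rail is over the bed, parallel to the fence, with its front end (256,91) short of the stop. I'll measure the gap and relative angle precisely.

```bash
cat > m.py <<'E'
from h import *
import pickle,sys
f,zr=sys.argv[1],float(sys.argv[2])
s,ci,p,d=pickle.load(open(f,'rb'))
def plane(u,v,z):
    r=np.stack([(u-ci['cx'])/ci['fx'],(v-ci['cy'])/ci['fy'],np.ones(len(u))],-1)@ci['R']
    C=-ci['R'].T@ci['t']; return (C+r*((z-C[2])/r[:,2])[:,None])[:,:2]*1000
o=s['orientation'];a=np.arctan2(o[1],o[0])*2;a=(a+np.pi/2)%np.pi-np.pi/2
T=s['eef_pos'][:2]*1000;X=np.array([np.cos(a),np.sin(a)]);Y=np.array([-X[1],X[0]])
h=cv2.cvtColor(p,cv2.COLOR_RGB2HSV)
blue=(h[...,0]>105)&(h[...,0]<130)&(h[...,1]>150)
dark=p.max(2)<52
def fit(u,v,z,n):
    q=plane(np.array(u,float),np.array(v,float),z)-T;x,y=q@X,q@Y
    k=np.polyfit(y,x,1);r=x-np.polyval(k,y);g=abs(r)<1.5;k=np.polyfit(y[g],x[g],1)
    print(n,'tool x at y=0: %.2f  slope deg %.2f  y %.1f..%.1f rms %.2f'%(k[1],np.degrees(np.arctan(k[0])),y.min(),y.max(),r[g].std()));return k
rows=range(100,225,4)
fr=[];rl=[];rr=[]
for v in range(60,235,4):
    b=np.where(blue[v,250:360])[0]
    if len(b)>6: fr.append((250+b.max()+.5,v))
for v in range(100,215,4):
    c=np.where(dark[v,215:300])[0]
    if len(c)>20: rl.append((215+c.min()-.5,v))
    b=np.where(blue[v,250:360])[0]
    if len(b)>2 : rr.append((250+b.min()-.5,v))
kf=fit(*zip(*fr),0.022,'fence right edge (x_face+14)')
kl=fit(*zip(*rl),zr,'rail left'); 
fl=[(250+np.where(blue[v,250:360])[0].min()-.5,v) for v in range(62,88,3) if blue[v,250:360].sum()>6]
if len(fl)>3: fit(*zip(*fl),0.022,'fence left edge')
fit(*zip(*rr),zr,'rail right (if seen against blue)')
print('tool yaw',np.degrees(a),'TCP',T)
O=np.array([518.6,-47.6]);J=np.radians(16.56);print('TCP in jig', (T-O)@[np.cos(J),np.sin(J)],(T-O)@[-np.sin(J),np.cos(J)])
E
python3 m.py w5.pkl 0.0897
```

```text
fence right edge (x_face+14) tool x at y=0: 31.25  slope deg 0.09  y -9.4..95.1 rms 0.19Traceback (most recent call last):
  File "m.py", line 28, in <module>
    kl=fit(*zip(*rl),zr,'rail left');
TypeError: fit() missing 2 required positional arguments: 'z' and 'n'
```

```bash
python3 - <<'E'
import pickle
s,ci,p,d=pickle.load(open('w5.pkl','rb'))
print(p[140,215:300:3].max(1),p[180,215:300:3].max(1)); print(d[140,215:300:4].round(3))
E
sed -i 's/c=np.where(dark\[v,215:300\])\[0\]/c=np.where((d[v,215:300]<d[v,256]+.02)\&(d[v,215:300]>0.1))[0]/; s/rl.append((215+c.min()-.5,v))/(rl.append((215+c.min()-.5,v)),rd.append((215+c.max()+.5,v)))/; s/fr=\[\];/fr=[];rd=[];/; s/^kl=.*/&\nfit(*zip(*rd),zr,"rail right depth")/' m.py; python3 m.py w5.pkl 0.0897
```

```text
[132 131 129  87  78  67  60  56  56  56  54  56  56  54  57  56  57  58
  56  58  59  59  59  60  64 176 181 180 180] [116 117 117 105  67  74  76  75  71  64  57  55  53  54  54  55  56  57
  57  57  56  57  60  57 124 177 178 178 178]
[0.196 0.195 0.119 0.118 0.118 0.118 0.118 0.119 0.118 0.117 0.118 0.118
 0.118 0.118 0.118 0.118 0.118 0.119 0.118 0.188 0.186 0.186]
fence right edge (x_face+14) tool x at y=0: 31.25  slope deg 0.09  y -9.4..95.1 rms 0.19
rail left tool x at y=0: -12.03  slope deg -0.01  y 33.1..77.0 rms 0.11
rail right depth tool x at y=0: 12.50  slope deg 0.10  y 33.1..77.0 rms 0.11
fence left edge tool x at y=0: 16.36  slope deg 0.88  y 81.5..94.1 rms 0.20
rail right (if seen against blue) tool x at y=0: 12.29  slope deg 0.16  y 33.1..77.0 rms 0.12
tool yaw 16.622377652844285 TCP [532.82876451 -84.83210435]
TCP in jig 3.02671389503035 -39.74325523854003
```

Gap to the fence is 4.8 mm and the relative angle is under 0.2°. I'll lower 37 mm and check the contact force.

```bash
python3 -m crank '[{"grip":1,"delta_pos":[0,0,-10],"rot":[0,0,0]},{"grip":1,"delta_pos":[0,0,-18],"rot":[0,0,0]},{"grip":1,"delta_pos":[0,0,-25],"rot":[0,0,0]},{"grip":1,"delta_pos":[0,0,-30],"rot":[0,0,0]},{"grip":1,"delta_pos":[0,0,-33],"rot":[0,0,0]},{"grip":1,"delta_pos":[0,0,-35],"rot":[0,0,0]},{"grip":1,"delta_pos":[0,0,-36],"rot":[0,0,0]},{"grip":1,"delta_pos":[0,0,-37],"rot":[0,0,0]},{"grip":1,"delta_pos":[0,0,-37],"rot":[0,0,0]},{"grip":1,"delta_pos":[0,0,-37],"rot":[0,0,0]}]' 60; python3 -c "
from cell import ctrl
s=ctrl.get_state();print(s['eef_pos'],s['wrist_force'],s['moment'])"
```

```text
t: 8.1
eef_pos: [0.5327, -0.0848, 0.028]
orientation: [3.109, 0.454, 0.0]
wrist_force: [-0.0, -0.2, -2.8]
opening: 0.0238
[ 0.53267126 -0.08483688  0.02796098] [-0.00988277 -0.18447813 -2.84414   ] [ 0.0064222  -0.01641391  0.02593614]
```

```bash
python3 -m crank '[{"grip":1,"delta_pos":[0,0,-0.3],"rot":[0,0,0]},{"grip":1,"delta_pos":[0,0,-0.6],"rot":[0,0,0]},{"grip":1,"delta_pos":[0,0,-0.9],"rot":[0,0,0]},{"grip":1,"delta_pos":[0,0,-1.2],"rot":[0,0,0]},{"grip":1,"delta_pos":[0,0,-1.2],"rot":[0,0,0]},{"grip":1,"delta_pos":[0,0,-1.2],"rot":[0,0,0]},{"grip":1,"delta_pos":[0,0,-1.2],"rot":[0,0,0]},{"grip":1,"delta_pos":[0,0,-1.2],"rot":[0,0,0]},{"grip":1,"delta_pos":[0,0,-1.2],"rot":[0,0,0]},{"grip":1,"delta_pos":[0,0,-1.2],"rot":[0,0,0]}]' 60; python3 -c "
from cell import ctrl
s=ctrl.get_state();print(s['eef_pos'],s['wrist_force'],s['moment'])"
```

```text
t: 9.35
eef_pos: [0.5327, -0.0848, 0.0274]
orientation: [3.108, 0.454, 0.0]
wrist_force: [-2.6, 0.7, 7.5]
opening: 0.0241
[ 0.53266333 -0.08480544  0.02736804] [-2.63821356  0.6921517   7.50179969] [ 0.05274363  0.35530894 -0.04000312]
```

Contact with the bed, 7.5 N. Now I'll slide toward the fence along jig +x.

```bash
python3 -m crank '[{"grip":1,"delta_pos":[0.5,0.1,0.3],"rot":[0,0,0]},{"grip":1,"delta_pos":[1,0.3,0.3],"rot":[0,0,0]},{"grip":1,"delta_pos":[1.5,0.4,0.3],"rot":[0,0,0]},{"grip":1,"delta_pos":[2,0.6,0.3],"rot":[0,0,0]},{"grip":1,"delta_pos":[2.5,0.7,0.3],"rot":[0,0,0]},{"grip":1,"delta_pos":[3,0.9,0.3],"rot":[0,0,0]},{"grip":1,"delta_pos":[3.4,1,0.3],"rot":[0,0,0]},{"grip":1,"delta_pos":[3.8,1.1,0.3],"rot":[0,0,0]},{"grip":1,"delta_pos":[3.8,1.1,0.3],"rot":[0,0,0]},{"grip":1,"delta_pos":[3.8,1.1,0.3],"rot":[0,0,0]}]' 60; cat > look.py <<'E'
from h import *
import pickle,sys,subprocess
n=sys.argv[1]
s=ctrl.get_state();ci=cams.camera_info('wrist');p,d=cams.capture('wrist')
pickle.dump((s,ci,p,d),open(n+'.pkl','wb'));cv2.imwrite(f'pics/{n}.png',cv2.cvtColor(p,cv2.COLOR_RGB2BGR))
print(s['t'],s['eef_pos'],s['orientation'],s['wrist_force'],s['moment'])
J=np.radians(16.56);f=s['wrist_force'];print('F jig',f[0]*np.cos(J)+f[1]*np.sin(J),-f[0]*np.sin(J)+f[1]*np.cos(J),f[2])
subprocess.run(['python3','m.py',n+'.pkl','0.052'])
E
python3 look.py w6
```

```text
t: 10.6
eef_pos: [0.5356, -0.0839, 0.0274]
orientation: [3.108, 0.454, -0.002]
wrist_force: [-4.2, -1.5, 7.9]
opening: 0.0238
fence right edge (x_face+14) tool x at y=0: 28.33  slope deg 0.14  y 9.3..92.5 rms 0.14
rail left tool x at y=0: -11.93  slope deg -0.09  y 33.1..77.0 rms 0.11
rail right depth tool x at y=0: 12.59  slope deg 0.01  y 33.1..77.0 rms 0.11
fence left edge tool x at y=0: 13.84  slope deg 0.48  y 81.7..91.7 rms 0.16
rail right (if seen against blue) tool x at y=0: 12.23  slope deg 0.20  y 33.1..77.0 rms 0.12
tool yaw 16.634395923640287 TCP [535.61977315 -83.88516078]
TCP in jig 5.97185364246859 -39.631080410765136
10.6 [ 0.53561977 -0.08388516  0.02736867] [ 3.10847853e+00  4.54430919e-01 -2.26704630e-03] [-4.15734678 -1.46586388  7.87012591] [-0.20316967  0.75713499 -0.03708049]
F jig -4.402706918562336 -0.2201385574575776 7.870125907048396
```

View pics/w6.png

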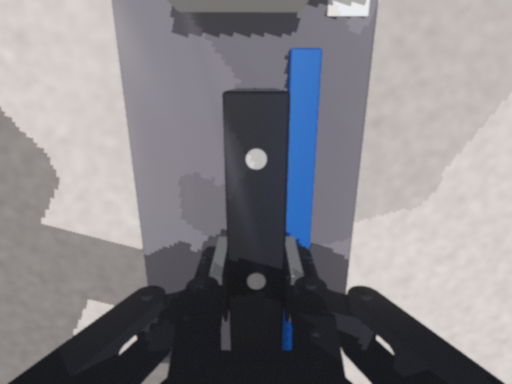

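About 1.5 mm to go. The 4.4 N side force fits bed friction, so I'll continue until contact.

```bash
python3 -m crank '[{"grip":1,"delta_pos":[0.3,0.1,0.1],"rot":[0,0,0]},{"grip":1,"delta_pos":[0.6,0.2,0.2],"rot":[0,0,0]},{"grip":1,"delta_pos":[0.9,0.3,0.2],"rot":[0,0,0]},{"grip":1,"delta_pos":[1.2,0.4,0.2],"rot":[0,0,0]},{"grip":1,"delta_pos":[1.5,0.4,0.2],"rot":[0,0,0]},{"grip":1,"delta_pos":[1.8,0.5,0.2],"rot":[0,0,0]},{"grip":1,"delta_pos":[2.0,0.6,0.2],"rot":[0,0,0]},{"grip":1,"delta_pos":[2,0.6,0.2],"rot":[0,0,0]},{"grip":1,"delta_pos":[2,0.6,0.2],"rot":[0,0,0]},{"grip":1,"delta_pos":[2,0.6,0.2],"rot":[0,0,0]}]' 60; python3 look.py w7
```

```text
t: 11.9
eef_pos: [0.5374, -0.0834, 0.0274]
orientation: [3.109, 0.454, -0.003]
wrist_force: [-5.4, -1.4, 8.1]
opening: 0.0239
fence right edge (x_face+14) tool x at y=0: 26.51  slope deg 0.07  y 9.3..92.6 rms 0.14
rail left tool x at y=0: -11.96  slope deg -0.05  y 33.1..77.0 rms 0.11
rail right depth tool x at y=0: 12.57  slope deg 0.05  y 33.2..77.0 rms 0.11
fence left edge tool x at y=0: 11.68  slope deg 0.71  y 81.7..91.7 rms 0.13
rail right (if seen against blue) tool x at y=0: 12.37  slope deg 0.09  y 33.2..77.0 rms 0.12
tool yaw 16.630560697193804 TCP [537.44124491 -83.35556954]
TCP in jig 7.868717721646274 -39.64261021070485
11.9 [ 0.53744124 -0.08335557  0.02738949] [ 3.10852202e+00  4.54331015e-01 -2.80394328e-03] [-5.38597015 -1.44010128  8.12360289] [-0.29563952  0.80711088 -0.01949388]
F jig -5.573026352565573 0.15473678771399868 8.123602894810514
```

View pics/w7.png

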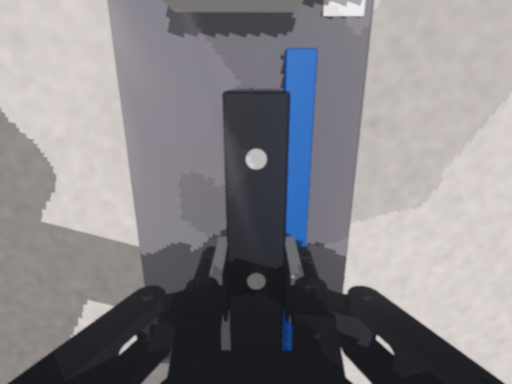

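The rail's right side looks flush with the fence, within 0.2 mm. I'll push 0.8 mm more to confirm by force.

```bash
python3 -m crank '[{"grip":1,"delta_pos":[0.2,0.1,0],"rot":[0,0,0]},{"grip":1,"delta_pos":[0.4,0.1,0],"rot":[0,0,0]},{"grip":1,"delta_pos":[0.6,0.2,0],"rot":[0,0,0]},{"grip":1,"delta_pos":[0.8,0.2,0],"rot":[0,0,0]},{"grip":1,"delta_pos":[0.8,0.2,0],"rot":[0,0,0]},{"grip":1,"delta_pos":[0.8,0.2,0],"rot":[0,0,0]},{"grip":1,"delta_pos":[0.8,0.2,0],"rot":[0,0,0]},{"grip":1,"delta_pos":[0.8,0.2,0],"rot":[0,0,0]},{"grip":1,"delta_pos":[0.8,0.2,0],"rot":[0,0,0]},{"grip":1,"delta_pos":[0.8,0.2,0],"rot":[0,0,0]}]' 60; python3 look.py w8
```

```text
t: 13.2
eef_pos: [0.5375, -0.0833, 0.0274]
orientation: [-3.109, -0.454, 0.005]
wrist_force: [-6.6, -2.3, 9.2]
opening: 0.0241
fence right edge (x_face+14) tool x at y=0: 26.39  slope deg 0.10  y 9.3..92.5 rms 0.14
rail left tool x at y=0: -12.01  slope deg 0.07  y 33.1..77.0 rms 0.11
rail right depth tool x at y=0: 12.58  slope deg 0.10  y 33.1..77.0 rms 0.11
fence left edge tool x at y=0: 13.15  slope deg -0.30  y 81.7..91.7 rms 0.12
rail right (if seen against blue) tool x at y=0: 12.38  slope deg 0.16  y 33.1..77.0 rms 0.11
tool yaw 16.629886611924565 TCP [537.53793549 -83.26781842]
TCP in jig 7.986408511114706 -39.58605752600735
13.2 [ 0.53753794 -0.08326782  0.02739406] [-3.10852211 -0.45431235  0.00473247] [-6.58554008 -2.31560556  9.17862405] [-0.56276551  1.09007334 -0.1220325 ]
F jig -6.9723758478176805 -0.34255260910331176 9.17862404544009
```

Force rose while motion stopped, so it's flush against the fence. Step 1 has been held long enough. I'll slide 30 mm along the fence, still short of the stop.

```bash
python3 -m crank '[{"grip":1,"delta_pos":[-0.9,2.9,0],"rot":[0,0,0]},{"grip":1,"delta_pos":[-2,6.7,0],"rot":[0,0,0]},{"grip":1,"delta_pos":[-3.1,10.5,0],"rot":[0,0,0]},{"grip":1,"delta_pos":[-4.3,14.4,0],"rot":[0,0,0]},{"grip":1,"delta_pos":[-5.4,18.2,0],"rot":[0,0,0]},{"grip":1,"delta_pos":[-6.6,22.1,0],"rot":[0,0,0]},{"grip":1,"delta_pos":[-7.7,25.9,0],"rot":[0,0,0]},{"grip":1,"delta_pos":[-8.6,28.8,0],"rot":[0,0,0]},{"grip":1,"delta_pos":[-8.6,28.8,0],"rot":[0,0,0]},{"grip":1,"delta_pos":[-8.6,28.8,0],"rot":[0,0,0]}]' 60; python3 look.py w9
```

```text
t: 14.5
eef_pos: [0.5294, -0.0555, 0.0274]
orientation: [3.107, 0.454, -0.004]
wrist_force: [-6.5, -8.7, 7.0]
opening: 0.0242
fence right edge (x_face+14) tool x at y=0: 26.43  slope deg -0.14  y 9.4..68.6 rms 0.26
rail left tool x at y=0: -11.96  slope deg 0.07  y 33.2..77.1 rms 0.11
rail right depth tool x at y=0: 12.61  slope deg 0.12  y 33.2..77.1 rms 0.11
rail right (if seen against blue) tool x at y=0: 12.25  slope deg 0.37  y 33.2..71.4 rms 0.11
tool yaw 16.637841284785157 TCP [529.38293044 -55.46785772]
TCP in jig 8.093182770491687 -10.61485593841074
14.5 [ 0.52938293 -0.05546786  0.02738545] [ 3.10714924  0.45433201 -0.00391997] [-6.54153716 -8.73717189  7.02975693] [-1.19106608  1.05790908 -0.26261777]
F jig -8.760468190742676 -6.510305529492694 7.02975692529462
```

View pics/w9.png

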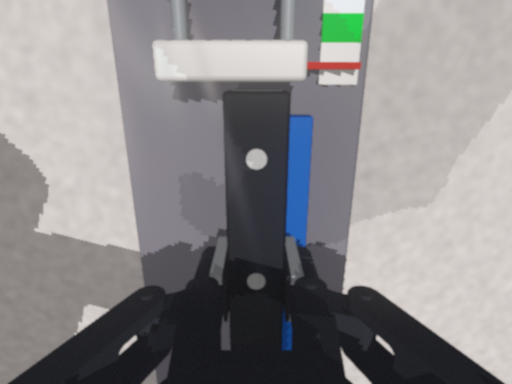

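The rail is flush, with its end (row 92) about 5 mm from the stop (row 78). The pointer is at row 66 and the green zone spans rows 13–42. I'll push slowly 18 mm.

```bash
python3 -m crank '[{"grip":1,"delta_pos":[-0.6,1.9,0],"rot":[0,0,0]},{"grip":1,"delta_pos":[-1.1,3.8,0],"rot":[0,0,0]},{"grip":1,"delta_pos":[-1.7,5.8,0],"rot":[0,0,0]},{"grip":1,"delta_pos":[-2.3,7.7,0],"rot":[0,0,0]},{"grip":1,"delta_pos":[-2.9,9.6,0],"rot":[0,0,0]},{"grip":1,"delta_pos":[-3.4,11.5,0],"rot":[0,0,0]},{"grip":1,"delta_pos":[-4,13.4,0],"rot":[0,0,0]},{"grip":1,"delta_pos":[-4.6,15.3,0],"rot":[0,0,0]},{"grip":1,"delta_pos":[-5.1,17.3,0],"rot":[0,0,0]},{"grip":1,"delta_pos":[-5.1,17.3,0],"rot":[0,0,0]}]' 60; python3 look.py w10
```

```text
t: 15.8
eef_pos: [0.5246, -0.0392, 0.0274]
orientation: [3.105, 0.455, -0.003]
wrist_force: [-6.7, -14.0, 7.1]
opening: 0.0237
fence right edge (x_face+14) tool x at y=0: 26.40  slope deg -0.21  y 9.3..51.7 rms 0.20
rail left tool x at y=0: -11.97  slope deg 0.08  y 33.2..77.1 rms 0.11
rail right depth tool x at y=0: 12.59  slope deg 0.12  y 33.3..77.1 rms 0.11
rail right (if seen against blue) tool x at y=0: 11.93  slope deg 0.78  y 33.3..58.0 rms 0.12
tool yaw 16.6730565242719 TCP [524.61199238 -39.22202553]
TCP in jig 8.150509798910905 6.316937441533054
15.8 [ 0.52461199 -0.03922203  0.02740447] [ 3.10538954  0.45504947 -0.00346642] [ -6.7262326  -14.0393363    7.10775316] [-2.05917016  1.10815229 -0.27145327]
F jig -10.448721780961229 -11.539903888680305 7.10775316450933
```

View pics/w10.png

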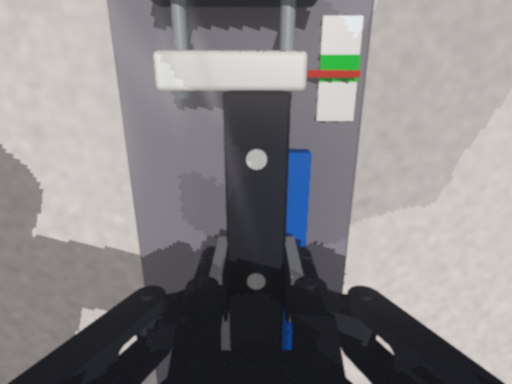

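The pointer (row 74) is just inside the lower edge of the green zone (rows 55–82). I'll go 4 mm more toward the middle.

```bash
python3 -m crank '[{"grip":1,"delta_pos":[-0.3,0.8,0],"rot":[0,0,0]},{"grip":1,"delta_pos":[-0.6,1.6,0],"rot":[0,0,0]},{"grip":1,"delta_pos":[-0.9,2.4,0],"rot":[0,0,0]},{"grip":1,"delta_pos":[-1.2,3.2,0],"rot":[0,0,0]},{"grip":1,"delta_pos":[-1.4,3.9,0],"rot":[0,0,0]},{"grip":1,"delta_pos":[-1.4,3.9,0],"rot":[0,0,0]},{"grip":1,"delta_pos":[-1.4,3.9,0],"rot":[0,0,0]},{"grip":1,"delta_pos":[-1.4,3.9,0],"rot":[0,0,0]},{"grip":1,"delta_pos":[-1.4,3.9,0],"rot":[0,0,0]},{"grip":1,"delta_pos":[-1.4,3.9,0],"rot":[0,0,0]}]' 60; python3 look.py w11; python3 - <<'E'
from h import *
import pickle
s,ci,p,d=pickle.load(open('w11.pkl','rb'))
q,_=cams.capture('scene');s2=ctrl.get_state();print(s2['eef_pos'],s2['joint_vel'].round(4))
cv2.imwrite('pics/s11.png',cv2.cvtColor(cv2.resize(q[130:260,200:340],None,fx=5,fy=4.5),cv2.COLOR_RGB2BGR))
# stop travel along strip: green & red in jig coords
ho=cv2.cvtColor(p,cv2.COLOR_RGB2HSV)
def plane(u,v,z):
    r=np.stack([(u-ci['cx'])/ci['fx'],(v-ci['cy'])/ci['fy'],np.ones(len(u))],-1)@ci['R']
    C=-ci['R'].T@ci['t']; return (C+r*((z-C[2])/r[:,2])[:,None])[:,:2]*1000
D=pts('wrist',d,ci);y=np.array([-np.sin(np.radians(16.56)),np.cos(np.radians(16.56))])
for n,m in(('green',(ho[...,0]>50)&(ho[...,0]<75)&(ho[...,1]>150)),('red',((ho[...,0]<6)|(ho[...,0]>174))&(ho[...,1]>150))):
    m[:,:300]=0;m[150:]=0;m[:,370:]=0;v,u=np.where(m);z=np.median(D[m][:,2]);Q=(plane(u,v,z)-[518.6,-47.6])@y;print(n,v.min(),v.max(),'z',z,'jig y',np.percentile(Q,[1,50,99]).round(1))
E
```

```text
t: 17.1
eef_pos: [0.5235, -0.0356, 0.0274]
orientation: [3.105, 0.455, -0.003]
wrist_force: [-4.6, -15.5, 5.8]
opening: 0.0237
fence right edge (x_face+14) tool x at y=0: 26.27  slope deg 0.06  y 9.3..47.8 rms 0.14
rail left tool x at y=0: -11.91  slope deg 0.03  y 33.2..77.1 rms 0.13
rail right depth tool x at y=0: 12.59  slope deg 0.12  y 33.3..77.1 rms 0.11
rail right (if seen against blue) tool x at y=0: 12.14  slope deg 0.51  y 33.3..54.9 rms 0.11
tool yaw 16.67300213771044 TCP [523.54186875 -35.6162681 ]
TCP in jig 8.152483298764254 10.078140355350541
17.1 [ 0.52354187 -0.03561627  0.02739037] [ 3.10500124e+00  4.54991064e-01 -2.74866144e-03] [ -4.6075084  -15.51644997   5.8410871 ] [-2.3128731   1.06357716 -0.28907142]
F jig -8.838884322144228 -13.55962673310416 5.841087101890116
[ 0.52352319 -0.03560251  0.02740503] [-0.0004  0.0002  0.0005 -0.0004  0.0001 -0.    ]
green 64 88 z 0.013269660759894083 jig y [ 90.9  93.6 101.5]
red 71 76 z 0.019606395331199948 jig y [96.1 97.  98.2]
```

View pics/w11.png

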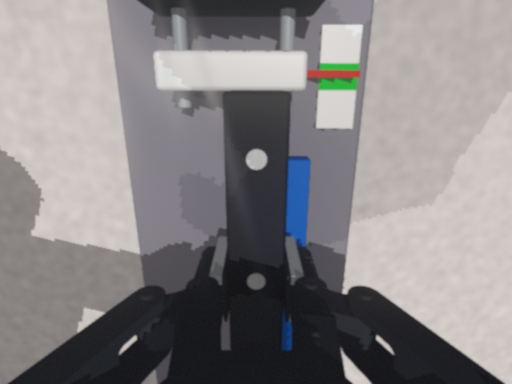

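View pics/s11.png

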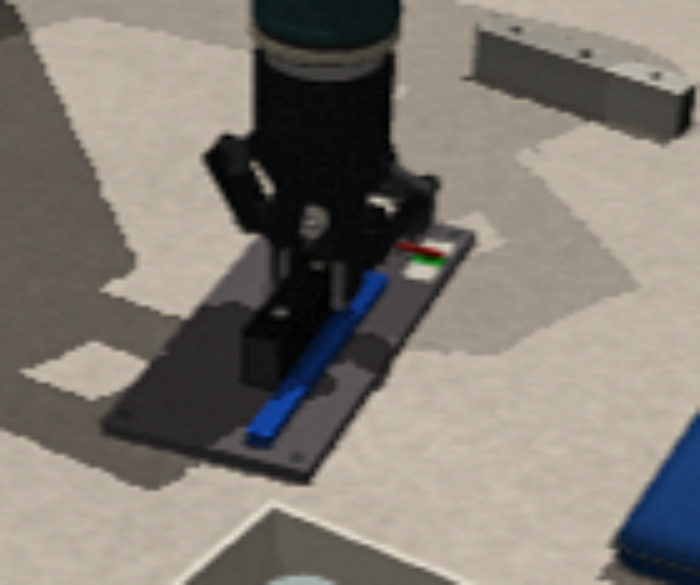

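The pointer (row 74, jig y 97.0) is mid-zone in the green (rows 64–88, jig y 91–101.5). The rail is flush and at rest, and the clamp and push are steady. I'm handing in.

```bash
python3 -c "
from cell import ctrl
print(ctrl.close_job()); s=ctrl.get_state(); print(s['t'],s['eef_pos'],s['wrist_force'],s['opening'])"
```

```text
the job is handed in; nothing more can be done
None
the job is handed in; nothing more can be done
```

The middle-sized black rail is on the jig bed, flush along the fence, and holds the stop back with the red pointer in the middle of the green zone. I handed the job in with the gripper still holding and pressing; no verdict came back.

I gripped the rail across its width, set it on the bed about 5 mm off the fence with its end about 35 mm short of the stop, then pushed it sideways until the fence stopped it. I slid it along the fence slowly and paused about 5 mm before the stop. From there I pushed the stop back in two small moves, never near the end of its travel.

**Last checks, at 17 s of the 45 s allowed:**
- **Stop:** it is pushed back about 15 mm by the tool's position and about 16–17 mm by the pointer in the picture. The two disagree by up to 2 mm, but both are well inside 10–22 mm.
- **Flush:** the rail is within about 0.5 mm and 0.6° of the fence, and flat on the bed.
- **Forces:** the sensor shows 13.6 N along the fence. That includes friction, so I could not measure the 5–6 N on the stop directly; it follows from the travel.
- **Stillness:** the arm was at rest.
- **Other things on the bench:** I did not run a final check on them, but no move came near them.

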